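Dry-fit the brass finials on their plates

ROBOT

A 7-joint arm with a two-finger parallel gripper is mounted at the origin on the work surface. World frame = base frame: x ahead of the robot, y to its left, z up, the work surface at z = 0. Lengths are in m, angles in rad, forces in N, time in s.
With the tool pointing down it reaches from about 0.35 to 0.775 m from the base axis. Payload 3.1 kg.
Tool frame: the origin (TCP) lies at the very end of the fingers, on their centre line; the grasp point (between the pads) lies 19 mm behind it (r.grip_depth is the z of the grasp point in the tool frame, in m); z points along the fingers, y is the line along which they close (so a half turn about z gives the same grasp; the last joint's range is limited). The gripper opens to 85 mm and grips with 20 to 120 N. Pads are 22 mm wide; open, the fingers measure 114 mm over their backs; the gripper's body (76 mm by 85 mm) begins 54 mm behind the grasp point. The pads swing forward as they close: fully open they stand 13 mm farther back than shut.
Start: joints at [-0.042, 0.311, 0.014, 1.512, -0.004, 1.319, -0.027], TCP at [0.55, 0, 0.231] pointing down, gripper open.
Joint ranges: [-2.7, 2.7], [-0.3, 1.91], [-1.27, 1.3], [0.12, 2.57], [-1.44, 4.58], [0.2, 2.03], [-3.05, 3.05]. Speed limits (rad/s): [2.79, 2.79, 3.14, 3.14, 3.14, 3.14, 3.14].

INTERFACE

Orientations are given as a unit quaternion [w, x, y, z].
In Python, from rig import r gives the robot as it stands. The module is installed in compiled form; this text tells all that it offers.
- The arm moves only by the tool step_arm, never from a script. Its argument "targets" is a list of rows, each an object with "offset": the shift along the world's x, y, z in units of 80 mm (1.0 is 80 mm), a list of three; "rotation": the turn, a rotation vector about the world's x, y, z in units of 90 degrees (1.0 is 90 degrees), a list of three; "claw": the opening, from -1 (shut) to 1 (fully open). A call has 1 to 10 rows; each row is the pose to reach, as a shift and turn from the pose commanded when the call began; what a row does not reach only later rows make up. A row lasts 1/12 s, in which the tool goes at most 41.7 mm and 7.16 degrees, less where a joint would pass 70% of its speed; a pose out of reach is approached as far as the arm can. A call with a number of a shift or a turn outside -1 to 1 is refused whole. A call with a gripper value outside its range is refused whole. The fingers move at their own pace and stop on an object; "force" is the grip in N (left out, the last holds). Time passes only in rows, so rows that repeat a pose let the fingers close. It gives the time, the measured TCP pose, the force, the opening and the grip force at its end, in the units of the state.
- r.state(): the state, without advancing time (a new reading comes with each control period).
- r.read_camera(name): name is "scene" or "side" or "wrist"; returns a dict with "img" (420x560x3 uint8, red, green, blue), "camera_matrix" (3x3 intrinsics, pixels), "position" and "attitude" of the camera in the world. Camera axes: x right, y up, looking along -z (the intrinsics and any distortion apply to the point x, -y, -z); pixel columns grow to the right and rows downward; lengths in m; the calibration is good to about 2 mm. A picture is of the moment at which its call begins. There is no depth.
- r.close_job(): hands the job in; it is judged then, once.
The state is a dict: "clock": time; "joint_pos": joint angles; "joint_vel": joint speeds; "joint_torque": joint torques, N m; "tool_pos": TCP position; "ee_rot": TCP orientation; "force": force on the tool from outside, world axes, zero at the start; "moment": the same for the moment, N m; "width": opening from 0.0 (shut) to 1.0 (fully open); "finger_force": force on a finger pad.
Only numpy, scipy, OpenCV 4.12 (cv2) and the standard library are available. Lean on these libraries where they do the work, as an engineer would, in place of code of your own. Each camera call takes 0.05 s, during which the arm holds its last target. There are 200 camera calls.

TASK

Before the brazing starts, stand each of the four turned brass finials upright in the middle of the square brass plate of its own size: the smallest finial on the smallest plate, the next on the next, up to the largest on the largest. The plain tube ferrule and the low domed cap are not part of the set: leave them where they are. Do not let a finial fall over.

Things in the scene. Friction and masses are not known exactly. Their poses are not given: they have to be found in the camera images.
- finial_a: The smallest turned brass finial, loose, standing upright: a round foot 30 mm across (tapering in over its first 10 mm of height), a plain straight drum 20 mm across from 10 mm up to 44 mm, then a taper to a little ball; 64 mm tall in all. Origin at the centre of the underside of the foot, z up; round, so its yaw means nothing. Good to grip across the drum about 34 mm above the origin.
- finial_b: The second smallest turned brass finial, loose, standing upright: a round foot 38 mm across (tapering in over its first 10 mm of height), a plain straight drum 25 mm across from 10 mm up to 54 mm, then a taper to a little ball; 80 mm tall in all. Origin at the centre of the underside of the foot, z up; round, so its yaw means nothing. Good to grip across the drum about 44 mm above the origin.
- finial_c: The second largest turned brass finial, loose, standing upright: a round foot 46 mm across (tapering in over its first 10 mm of height), a plain straight drum 30 mm across from 10 mm up to 65 mm, then a taper to a little ball; 96 mm tall in all. Origin at the centre of the underside of the foot, z up; round, so its yaw means nothing. Good to grip across the drum about 56 mm above the origin.
- finial_d: The largest turned brass finial, loose, standing upright: a round foot 54 mm across (tapering in over its first 10 mm of height), a plain straight drum 36 mm across from 10 mm up to 76 mm, then a taper to a little ball; 112 mm tall in all. Origin at the centre of the underside of the foot, z up; round, so its yaw means nothing. Good to grip across the drum about 68 mm above the origin.
- plate_a: The smallest square brass plate, 56 x 56 mm and 8 mm thick, lying flat and screwed to the bench (does not move), a small flat screw in each corner. Origin at the centre of its underside (bench level), x and y along its sides, z up; its top is 8 mm above the origin. Place for the smallest finial.
- plate_b: The second smallest square brass plate, 70 x 70 mm and 8 mm thick, lying flat and screwed to the bench (does not move), a small flat screw in each corner. Origin at the centre of its underside (bench level), x and y along its sides, z up; its top is 8 mm above the origin. Place for the second smallest finial.
- plate_c: The second largest square brass plate, 84 x 84 mm and 8 mm thick, lying flat and screwed to the bench (does not move), a small flat screw in each corner. Origin at the centre of its underside (bench level), x and y along its sides, z up; its top is 8 mm above the origin. Place for the second largest finial.
- plate_d: The largest square brass plate, 98 x 98 mm and 8 mm thick, lying flat and screwed to the bench (does not move), a small flat screw in each corner. Origin at the centre of its underside (bench level), x and y along its sides, z up; its top is 8 mm above the origin. Place for the largest finial.
- ferrule: Plain brass tube ferrule, open at both ends, 42 mm across and 34 mm tall, standing loose; not a finial, not to be moved. Origin at the centre of its underside, z up.
- dome_cap: Low domed brass cap, 48 mm across and 24 mm tall, loose, dome up; not a finial, not to be moved. Origin at the centre of its underside, z up.

How it is judged:
At the end, for the whole second after the job is handed in: Every finial stands upright (within 0.1 rad) on the plate of its own size, its foot resting on the plate's top (height within 4 mm) and its axis within 12 mm of the plate's centre, released and at rest; the ferrule and the domed cap are within 30 mm of where they started (horizontal distance between finial_a and plate_a below 0.012 m and z of finial_a in the frame of plate_a between 0.004 and 0.012 m and angle between each of finial_a, finial_b, finial_c, finial_d's own z axis and vertical below 0.1 rad and linear speed of each of finial_a, finial_b, finial_c, finial_d below 0.02 m/s and angular speed of each of finial_a, finial_b, finial_c, finial_d below 0.2 rad/s and horizontal distance between finial_b and plate_b below 0.012 m and z of finial_b in the frame of plate_b between 0.004 and 0.012 m and horizontal distance between finial_c and plate_c below 0.012 m and z of finial_c in the frame of plate_c between 0.004 and 0.012 m and horizontal distance between finial_d and plate_d below 0.012 m and z of finial_d in the frame of plate_d between 0.004 and 0.012 m and distance of each of ferrule, dome_cap from where it was at the start of the episode below 0.03 m); the robot touches nothing.
It fails at once if a finial falls over (leans more than 0.9 rad) (angle between any of finial_a, finial_b, finial_c, finial_d's own z axis and vertical above 0.9 rad).
It fails at once if the ferrule or the domed cap is moved more than 30 mm (distance of any of ferrule, dome_cap from where it was at the start of the episode above 0.03 m).
It also fails if it takes over 118 s, if anything falls off the work surface, if the arm or the gripper's body presses on something with over 40 N, if the wrist force passes 120 N, or if a joint passes its speed limit or range.

## Working session

There is one attempt and no reset: what is moved stays moved. The work goes in short steps, Python scripts to look and compute and a tool call to move; the robot and the scene stay as the last step left them, time stands still between calls to the robot, and variables do not carry over. Pictures are saved under pics/ and viewed, at most 14 in all, crops included, and the job is handed in when it is done.

Besides the shell and the picture viewer there is one more tool, called after ">>>" as name(argument=value, ...) on one line, values as JSON. step_arm: Moves the arm, as the interface text tells. Its arguments: {"type":"object","properties":{"targets":{"type":"array"},"force":{"type":"number"}},"required":["targets"]}

```bash
mkdir -p pics; ls; cat > h.py <<'E'
import numpy as np, cv2
from rig import r
def R(att):
    from scipy.spatial.transform import Rotation as Q
    a=np.array(att,float)
    return a if a.shape==(3,3) else Q.from_quat(a[[1,2,3,0]]).as_matrix()
def shot(name,fn):
    c=r.read_camera(name); cv2.imwrite(fn,c["img"][:,:,::-1]); 
    np.savez(fn[:-4]+'.npz',**{k:np.array(v) for k,v in c.items()}); return c
def load(fn): return dict(np.load(fn))
def ray(c,u,v):
    d=np.linalg.inv(c["camera_matrix"])@np.array([u,v,1.0])
    d=R(c["attitude"])@np.array([d[0],-d[1],-d[2]]); return np.array(c["position"]),d/np.linalg.norm(d)
def plane(c,u,v,z):
    p,d=ray(c,u,v); return p+d*(z-p[2])/d[2]
def proj(c,P):
    q=R(c["attitude"]).T@(np.array(P)-c["position"]); q=c["camera_matrix"]@np.array([q[0],-q[1],-q[2]]); return q[:2]/q[2]
def tri(c1,a,c2,b):
    p,d=ray(c1,*a);q,e=ray(c2,*b)
    s=np.linalg.lstsq(np.c_[d,-e],q-p,rcond=None)[0]
    A=p+s[0]*d;B=q+s[1]*e; return (A+B)/2,np.linalg.norm(A-B)
E
python3 - <<'E'
from h import *
for n in("scene","side","wrist"):
    c=shot(n,f"pics/{n}0.png"); print(n,[k for k in c],np.round(c["position"],3),np.round(c["attitude"],3),np.round(c["camera_matrix"],1).tolist())
print(r.state(),r.grip_depth)
E
```

```text
pics
scene ['img', 'camera_matrix', 'position', 'attitude'] [ 1.213 -0.209  0.727] [0.733 0.322 0.236 0.551] [[455.8, 0.0, 290.8], [0.0, 455.8, 209.6], [0.0, 0.0, 1.0]]
side ['img', 'camera_matrix', 'position', 'attitude'] [ 0.02  -0.778  0.945] [ 0.889  0.373 -0.103 -0.245] [[526.9, 0.0, 278.1], [0.0, 526.9, 201.4], [0.0, 0.0, 1.0]]
wrist ['img', 'camera_matrix', 'position', 'attitude'] [0.549 0.076 0.373] [ 0.989 -0.149  0.001  0.   ] [[318.2, 0.0, 283.5], [0.0, 318.2, 207.6], [0.0, 0.0, 1.0]]
{'clock': 0.15, 'joint_pos': array([-0.0416656 ,  0.3115864 ,  0.0139504 ,  1.51267818, -0.00437562,
        1.31917232, -0.02716733]), 'joint_vel': array([-0.00122595, -0.00260642,  0.00222335, -0.00619503, -0.00213318,
       -0.00188615,  0.00145222]), 'joint_torque': array([ 9.77451273e-04, -3.80270755e+01,  1.46461059e-01, -2.30848163e+01,
        1.21757569e-02,  9.70373891e-03, -3.15462728e-05]), 'tool_pos': array([5.49460146e-01, 1.22990596e-05, 2.30450372e-01]), 'ee_rot': array([-6.08660528e-04,  7.07063228e-01,  7.07149750e-01, -6.72402223e-04]), 'force': array([-0.49862735,  0.14924091, -0.26581369]), 'moment': array([ 0.02859419, -0.03475305, -0.01324082]), 'finger_force': 0.0, 'width': 0.9972281622139316} -0.0187
```

View pics/scene0.png

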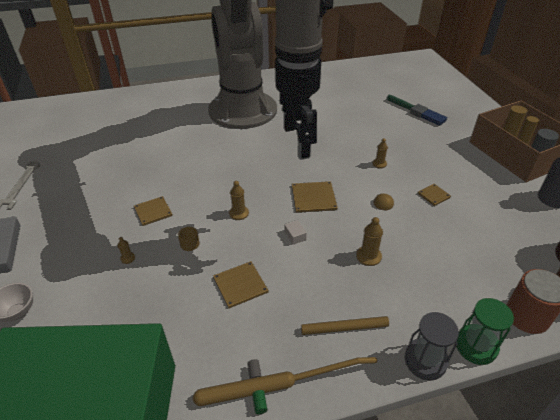

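View pics/side0.png

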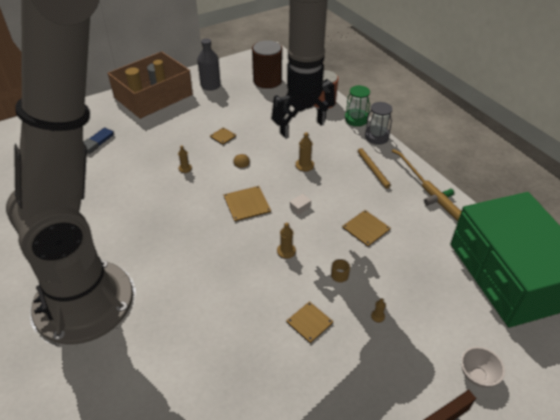

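View pics/wrist0.png

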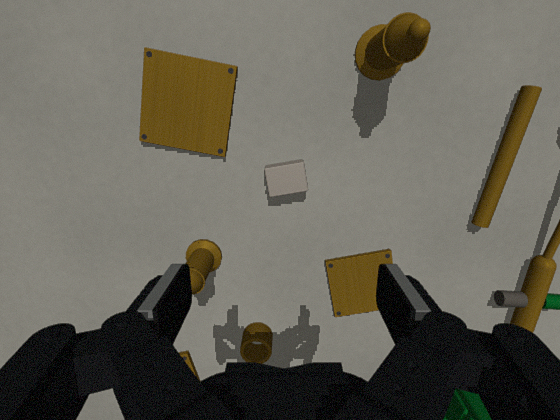

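The pictures show the four plates, four finials, ferrule and dome, as below.
- **Scene view, plates:** (153,210), (314,196), (240,284), (434,195).
- **Scene view, finials:** (127,250), (238,200), (381,153), (371,242).
- **Side view, plates:** (310,322), (247,203), (366,228), (223,135).
- **Side view, finials:** (379,310), (286,241), (184,160), (305,152).

A white block also stands near the centre.

```bash
cat >> h.py <<'E'
def comps(c,amin=60):
    hsv=cv2.cvtColor(c["img"],cv2.COLOR_RGB2HSV)
    m=cv2.inRange(hsv,(8,120,40),(28,255,255))
    n,l,s,ce=cv2.connectedComponentsWithStats(m)
    return l,[(i,s[i],ce[i]) for i in range(1,n) if s[i][4]>amin]
def comp_at(c,u,v):
    l,cs=comps(c); i=min(cs,key=lambda k:np.hypot(k[2][0]-u,k[2][1]-v))[0]
    return (l==i).astype(np.uint8)
E
cat > m0.py <<'E'
from h import *
S=load("pics/scene0.npz");D=load("pics/side0.npz")
plates=[((153,210),(310,322)),((314,196),(247,203)),((240,284),(366,228)),((434,195),(223,135))]
fins=[((127,250),(379,310)),((238,200),(286,241)),((381,153),(184,160)),((371,242),(305,152)),((384,202),(242,160)),((190,238),(341,270))]
def cen(c,p,z=.008):
    m=comp_at(c,*p); k=max(cv2.findContours(m,0,2)[0],key=cv2.contourArea)
    pts=np.array([plane(c,*q[0],z)[:2] for q in k])
    (x,y),(w,h),a=cv2.minAreaRect((pts*1000).astype(np.float32)); 
    M=cv2.moments(k); return np.array([x,y,w,h,a]),(M['m10']/M['m00'],M['m01']/M['m00'])
for a,b in plates:
    A,ca=cen(S,a);B,cb=cen(D,b); P,e=tri(S,ca,D,cb)
    print("plate",A.round(1),B.round(1),"tri",(P*1000).round(1),round(e*1000,1))
def tip(c,p):
    m=comp_at(c,*p); v,u=np.nonzero(m); t=v.min(); b=v.max()
    return (u[v<=t+2].mean(),t),(u[v>=b-1].mean(),b),(u.min(),u.max(),t,b)
for a,b in fins:
    ta,ba,x=tip(S,a);tb,bb,y=tip(D,b); P,e=tri(S,ta,D,tb)
    print("fin tip",(P*1000).round(1),round(e*1000,1),"foot",(plane(S,*ba,0)[:2]*1000).round(1),(plane(D,*bb,0)[:2]*1000).round(1),x,y)
E
python3 m0.py
```

```text
plate [ 390.7 -292.    71.9   68.    13.2] [ 384.4 -295.7   67.3   67.4   13.1] tri [ 385.9 -293.7    2.3] 0.4
plate [444.6  79.9  96.1 100.2  79.4] [438.9  77.1  96.3  92.3  78.5] tri [440.5  81.    2.2] 0.1
plate [ 651.9 -141.8   85.2   82.2   11.1] [ 646.2 -145.4   81.1   80.9   11.2] tri [ 649.8 -142.1    1.9] 0.5
plate [516.7 360.2  55.3  57.8  17.5] [511.7 357.   52.2  52.1  17.2] tri [513.9 363.3   3.4] 1.1
fin tip [ 514.3 -352.5   58.2] 0.3 foot [ 529.8 -356.9] [ 510.4 -363.7] (np.int64(118), np.int64(134), np.int64(238), np.int64(263)) (np.int64(372), np.int64(383), np.int64(300), np.int64(321))
fin tip [ 443.7 -102.9   93.3] 2.1 foot [ 464.3 -109.6] [ 435.2 -119.1] (np.int64(230), np.int64(247), np.int64(181), np.int64(219)) (np.int64(278), np.int64(294), np.int64(224), np.int64(257))
fin tip [360.6 287.8  75. ] 5.7 foot [374.3 285.2] [356.7 278.7] (np.int64(373), np.int64(386), np.int64(139), np.int64(167)) (np.int64(180), np.int64(190), np.int64(148), np.int64(171))
fin tip [647.7 133.7 108.2] 3.2 foot [670.8 128.1] [639.1 114.9] (np.int64(357), np.int64(382), np.int64(218), np.int64(264)) (np.int64(297), np.int64(312), np.int64(134), np.int64(170))
fin tip [504.9 229.2  29.1] 0.9 foot [525.  228.2] [498.4 218.3] (np.int64(375), np.int64(392), np.int64(194), np.int64(209)) (np.int64(235), np.int64(248), np.int64(155), np.int64(166))
fin tip [ 509.9 -219.8   46.8] 3.7 foot [ 528.6 -229.9] [ 503.9 -236.8] (np.int64(179), np.int64(198), np.int64(227), np.int64(250)) (np.int64(332), np.int64(348), np.int64(261), np.int64(280))
```

```bash
cat > m1.py <<'E'
from h import *
W=load("pics/wrist0.npz");S=load("pics/scene0.npz");D=load("pics/side0.npz")
l,cs=comps(W)
for i,s,ce in cs: print(i,s,ce.round())
from m0 import cen
A,_=cen(W,(188,103)); print("plate d wrist",A.round(1))
B,_=cen(W,(362,282)); print("plate c wrist (partly hidden)",B.round(1))
# 2-view heights with wrist: plate d centre vs scene / side
ca=cen(W,(188,103))[1]
for c,p in((S,(314,196)),(D,(247,203))): print([np.round(q*1000,1) for q in tri(W,ca,c,cen(c,p)[1])])
E
python3 m1.py | grep -v "^fin\|^plate \["
```

```text
1 [ 355   13   75   67 3043] [392.  45.]
2 [ 140   48   97  109 8303] [186. 102.]
3 [ 472   86   70  142 2704] [506. 154.]
5 [ 511  223   49  110 1908] [537. 285.]
6 [ 186  239   36   55 1251] [202. 262.]
7 [ 325  249   68   68 2961] [355. 281.]
12 [240 323  32  41 967] [256. 343.]
13 [179 351  20  29 158] [189. 362.]
plate d wrist [442.1  80.6  97.2  98.   79.3]
plate c wrist (partly hidden) [ 648.9 -140.2   83.5   85.8   10.9]
[array([439.4,  82.6,   0.7]), np.float64(2.1)]
[array([440.6,  83. ,   0.7]), np.float64(1.7)]
```

>>> step_arm(targets=[{"offset":[0.3,0.25,0.05],"rotation":[0,0,0],"claw":1},{"offset":[0.6,0.5,0.1],"rotation":[0,0,0],"claw":1},{"offset":[0.9,0.75,0.15],"rotation":[0,0,0],"claw":1},{"offset":[0.9,0.75,0.15],"rotation":[0,0,0],"claw":1},{"offset":[0.9,0.75,0.15],"rotation":[0,0,0],"claw":1}])

```text
clock: 0.57
tool_pos: [0.6223, 0.0622, 0.2419]
ee_rot: [-0.001, 0.706, 0.708, -0.0]
force: [-0.6, -0.3, 0.5]
width: 0.999
finger_force: 0.0
```

The wrist view agrees with the two-view mean: plate d is at (442,81) and its measured size matches. Now I look at finial d from nearby.

```bash
sed -i 's/^for a,b in/if __name__=="__main__":\n  for a,b in/; ' m0.py; sed -i 's/^    A,ca=/      A,ca=/; s/^    print/      print/; s/^    ta,ba/      ta,ba/' m0.py
cat > fin.py <<'E'
import sys
from h import *
from m0 import cen
# wrist look: tip by farthest mask pixel from camera nadir along the lean, foot by circle fit on the plane z=zf
def finial(c,xy,h,foot,zf=0.0):
    x,y=xy; u,v=proj(c,(x,y,h/2+zf)); m=comp_at(c,u,v)
    k=max(cv2.findContours(m,0,1)[0],key=cv2.contourArea)[:,0]
    P=np.array([plane(c,*q,zf)[:2] for q in k])
    n=np.array(c["position"][:2]); 
    # inner (camera-side) foot rim: points within the near part
    d=(P-n); ax=np.array(xy)-n; L=np.linalg.norm(ax); ax/=L
    al=d@ax; near=P[al<al.min()+foot*.5]
    from scipy.optimize import least_squares
    f=least_squares(lambda p:np.hypot(*(near-p).T)-foot/2,np.array(xy),loss='soft_l1',f_scale=.001)
    return f.x,np.abs(f.fun).mean(),P.min(0),P.max(0),m
E
cat > look.py <<'E'
import sys
from fin import *
fn,x,y,h,foot=sys.argv[1],*map(float,sys.argv[2:6]); zf=float(sys.argv[6]) if len(sys.argv)>6 else 0
c=shot("wrist",f"pics/{fn}.png"); p,e,a,b,m=finial(c,(x,y),h,foot,zf)
print("cam",c["position"].round(3),"foot centre",(p*1000).round(1),"res mm",round(e*1000,2),"bbox",(a*1000).round(),(b*1000).round(),"tcp",r.state()["tool_pos"].round(4),"pred px",proj(c,(*p,zf)).round(),proj(c,(*p,h+zf)).round())
v,u=np.nonzero(m);print("px",u.min(),u.max(),v.min(),v.max())
E
python3 look.py d1 .647 .125 .112 .054
```

```text
cam [0.621 0.138 0.384] foot centre [651.1 131.6] res mm 0.41 bbox [624. 106.] [680. 158.] tcp [0.6217 0.0603 0.2422] pred px [310. 115.] [320. 118.]
px 286 334 91 138
```

View pics/d1.png

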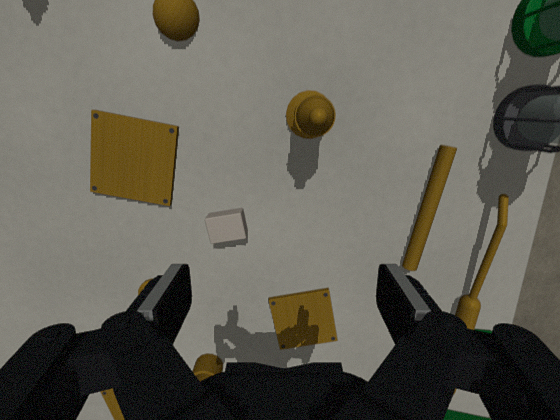

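Finial d shows its foot at (310,115) and tip at (318,116), as predicted for (651,131.5) and 112 mm tall. The way is clear, so I move over it, descend and grip.

>>> step_arm(targets=[{"offset":[0.18,0.3,0],"rotation":[0,0,0],"claw":1},{"offset":[0.36,0.6,0],"rotation":[0,0,0],"claw":1},{"offset":[0.36,0.89,0],"rotation":[0,0,0],"claw":1},{"offset":[0.36,0.89,0],"rotation":[0,0,0],"claw":1},{"offset":[0.36,0.89,-0.2],"rotation":[0,0,0],"claw":1},{"offset":[0.36,0.89,-0.4],"rotation":[0,0,0],"claw":1},{"offset":[0.36,0.89,-0.6],"rotation":[0,0,0],"claw":1},{"offset":[0.36,0.89,-0.8],"rotation":[0,0,0],"claw":1},{"offset":[0.36,0.89,-0.8],"rotation":[0,0,0],"claw":1},{"offset":[0.36,0.89,-0.8],"rotation":[0,0,0],"claw":1}])

```text
clock: 1.45
tool_pos: [0.6496, 0.1293, 0.1786]
ee_rot: [-0.0, 0.708, 0.707, -0.002]
force: [0.0, 0.3, 0.8]
width: 1.003
finger_force: 0.0
```

```bash
python3 - <<'E'
from h import *
a,b=load("pics/wrist0.npz"),load("pics/d1.npz")
print("d tip two wrist views",[np.round(q*1000,1) for q in tri(a,(419,28),b,(318,116))])
from m0 import cen
for p in((135,158),): 
  print("plate d",cen(b,p)[0].round(1),[np.round(q*1000,1) for q in tri(a,cen(a,(188,103))[1],b,cen(b,p)[1])])
c=shot("wrist","pics/d2.png")
E
```

```text
d tip two wrist views [array([649.5, 133.1, 106.3]), np.float64(1.2)]
plate d [442.4  80.4  97.6  98.4  79.2] [array([442.3,  83.2,   8.8]), np.float64(0.3)]
```

View pics/d2.png

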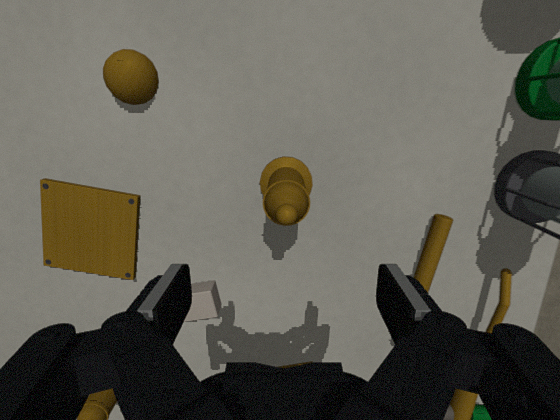

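The finial sits at column 286, between the fingers (centre about 283). The two-view heights check out: plate top 8.8 mm, tip about 106 mm. I descend and grip.

>>> step_arm(targets=[{"offset":[0,0,-0.25],"rotation":[0,0,0],"claw":1},{"offset":[0,0,-0.5],"rotation":[0,0,0],"claw":1},{"offset":[0,0,-0.75],"rotation":[0,0,0],"claw":1},{"offset":[0,0,-1.0],"rotation":[0,0,0],"claw":1}])

```text
clock: 1.83
tool_pos: [0.6521, 0.1309, 0.1009]
ee_rot: [0.001, 0.707, 0.707, 0.002]
force: [-0.1, 0.6, 0.6]
width: 1.001
finger_force: 0.0
```

>>> step_arm(targets=[{"offset":[0,0,-0.2],"rotation":[0,0,0],"claw":1},{"offset":[0,0,-0.4],"rotation":[0,0,0],"claw":1},{"offset":[0,0,-0.6],"rotation":[0,0,0],"claw":1},{"offset":[0,0,-0.6],"rotation":[0,0,0],"claw":1},{"offset":[0,0,-0.6],"rotation":[0,0,0],"claw":1}])

```text
clock: 2.25
tool_pos: [0.651, 0.1308, 0.052]
ee_rot: [0.0, 0.707, 0.707, -0.0]
force: [-1.3, 1.3, -0.3]
width: 0.998
finger_force: 0.0
```

>>> step_arm(targets=[{"offset":[0,0,0],"rotation":[0,0,0],"claw":0.2},{"offset":[0,0,0],"rotation":[0,0,0],"claw":-0.1},{"offset":[0,0,0],"rotation":[0,0,0],"claw":-0.3},{"offset":[0,0,0],"rotation":[0,0,0],"claw":-1},{"offset":[0,0,0],"rotation":[0,0,0],"claw":-1},{"offset":[0,0,0],"rotation":[0,0,0],"claw":-1},{"offset":[0,0,0],"rotation":[0,0,0],"claw":-1},{"offset":[0,0,0],"rotation":[0,0,0],"claw":-1}], force=60)

```text
clock: 2.92
tool_pos: [0.6514, 0.1315, 0.0527]
ee_rot: [0.0, 0.707, 0.707, 0.001]
force: [-1.9, -0.2, 6.0]
width: 0.397
finger_force: 60.7
```

Gripped at the width expected for d. I lift and carry it to plate d.

>>> step_arm(targets=[{"offset":[0,0,0.1],"rotation":[0,0,0],"claw":-1},{"offset":[0,0,0.3],"rotation":[0,0,0],"claw":-1},{"offset":[0,0,0.6],"rotation":[0,0,0],"claw":-1},{"offset":[0,0,0.9],"rotation":[0,0,0],"claw":-1},{"offset":[0,0,1.0],"rotation":[0,0,0],"claw":-1}])

```text
clock: 3.33
tool_pos: [0.6526, 0.1316, 0.1347]
ee_rot: [0.001, 0.707, 0.707, 0.002]
force: [1.4, 0.5, -1.8]
width: 0.396
finger_force: 60.3
```

>>> step_arm(targets=[{"offset":[-0.1,-0.02,0],"rotation":[0,0,0],"claw":-1},{"offset":[-0.3,-0.07,0],"rotation":[0,0,0],"claw":-1},{"offset":[-0.6,-0.14,0],"rotation":[0,0,0],"claw":-1},{"offset":[-0.87,-0.21,0],"rotation":[0,0,0],"claw":-1}])

```text
clock: 3.67
tool_pos: [0.5792, 0.1141, 0.1297]
ee_rot: [-0.001, 0.707, 0.707, -0.001]
force: [-0.6, -0.2, -1.7]
width: 0.399
finger_force: 60.3
```

>>> step_arm(targets=[{"offset":[-0.3,-0.07,0],"rotation":[0,0,0],"claw":-1},{"offset":[-0.6,-0.14,0],"rotation":[0,0,0],"claw":-1},{"offset":[-0.87,-0.21,0],"rotation":[0,0,0],"claw":-1}])

```text
clock: 3.92
tool_pos: [0.509, 0.0971, 0.13]
ee_rot: [-0.001, 0.707, 0.707, -0.001]
force: [-0.2, -0.7, -2.3]
width: 0.401
finger_force: 60.3
```

>>> step_arm(targets=[{"offset":[-0.3,-0.07,0],"rotation":[0,0,0],"claw":-1},{"offset":[-0.6,-0.14,0],"rotation":[0,0,0],"claw":-1},{"offset":[-0.8,-0.2,0],"rotation":[0,0,0],"claw":-1},{"offset":[-0.87,-0.21,0],"rotation":[0,0,0],"claw":-1},{"offset":[-0.87,-0.21,0],"rotation":[0,0,0],"claw":-1},{"offset":[-0.87,-0.21,0],"rotation":[0,0,0],"claw":-1}])

```text
clock: 4.42
tool_pos: [0.4428, 0.0811, 0.1313]
ee_rot: [0.0, 0.707, 0.707, 0.001]
force: [1.7, -0.2, -3.2]
width: 0.396
finger_force: 60.3
```

```bash
python3 - <<'E'
from h import *
shot("wrist","pics/d3.png")
E
```

```text
(no output)
```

View pics/d3.png

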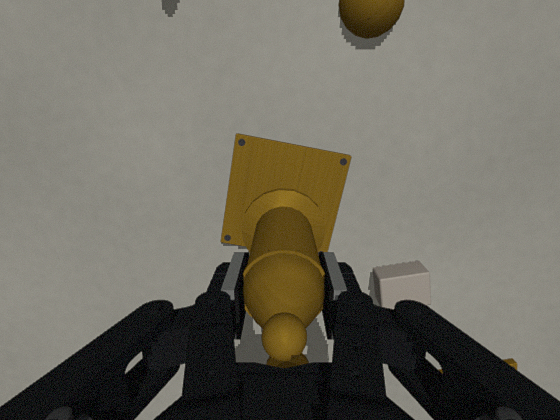

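Finial d is held upright over plate d; its foot covers the middle of the plate, around (285,215). I lower it, release and rise.

>>> step_arm(targets=[{"offset":[0,0,-0.25],"rotation":[0,0,0],"claw":-1},{"offset":[0,0,-0.5],"rotation":[0,0,0],"claw":-1},{"offset":[0,0,-0.7],"rotation":[0,0,0],"claw":-1},{"offset":[0,0,-0.8],"rotation":[0,0,0],"claw":-1},{"offset":[0,0,-0.85],"rotation":[0,0,0],"claw":-1},{"offset":[0,0,-0.88],"rotation":[0,0,0],"claw":-1},{"offset":[0,0,-0.9],"rotation":[0,0,0],"claw":-1},{"offset":[0,0,-0.9],"rotation":[0,0,0],"claw":-1},{"offset":[0,0,-0.9],"rotation":[0,0,0],"claw":-1}])

```text
clock: 5.22
tool_pos: [0.4427, 0.0811, 0.0606]
ee_rot: [0.0, 0.707, 0.707, 0.001]
force: [-2.7, -0.0, 5.0]
width: 0.399
finger_force: 61.1
```

>>> step_arm(targets=[{"offset":[0,0,0],"rotation":[0,0,0],"claw":-0.1},{"offset":[0,0,0],"rotation":[0,0,0],"claw":0.1},{"offset":[0,0,0],"rotation":[0,0,0],"claw":0.4},{"offset":[0,0,0],"rotation":[0,0,0],"claw":0.7},{"offset":[0,0,0],"rotation":[0,0,0],"claw":1},{"offset":[0,0,0],"rotation":[0,0,0],"claw":1},{"offset":[0,0,0],"rotation":[0,0,0],"claw":1},{"offset":[0,0,0],"rotation":[0,0,0],"claw":1}])

```text
clock: 5.88
tool_pos: [0.442, 0.0808, 0.0593]
ee_rot: [0.0, 0.707, 0.707, -0.0]
force: [-0.0, 0.8, -0.6]
width: 1.0
finger_force: 0.0
```

>>> step_arm(targets=[{"offset":[0,0,0.15],"rotation":[0,0,0],"claw":1},{"offset":[0,0,0.4],"rotation":[0,0,0],"claw":1},{"offset":[0,0,0.7],"rotation":[0,0,0],"claw":1},{"offset":[0,0,1.0],"rotation":[0,0,0],"claw":1}])

```text
clock: 6.22
tool_pos: [0.4414, 0.0807, 0.1398]
ee_rot: [-0.0, 0.707, 0.707, -0.001]
force: [0.1, 1.8, -0.3]
width: 1.0
finger_force: 0.0
```

>>> step_arm(targets=[{"offset":[0,0,0.3],"rotation":[0,0,0],"claw":1},{"offset":[0,0,0.6],"rotation":[0,0,0],"claw":1},{"offset":[0,0,0.9],"rotation":[0,0,0],"claw":1},{"offset":[0,0,1.0],"rotation":[0,0,0],"claw":1},{"offset":[0,0,1.0],"rotation":[0,0,0],"claw":1}])

```text
clock: 6.63
tool_pos: [0.4437, 0.0812, 0.2215]
ee_rot: [0.002, 0.707, 0.707, 0.002]
force: [0.2, -0.1, -0.0]
width: 1.005
finger_force: 0.0
```

```bash
python3 look.py d4 .442 .081 .112 .054 .008
```

```text
cam [0.442 0.157 0.364] foot centre [435.7 112. ] res mm 11.8 bbox [385.  25.] [497. 138.] tcp [0.4424 0.0809 0.2197] pred px [276. 152.] [274. 170.]
px 233 331 128 225
```

View pics/d4.png

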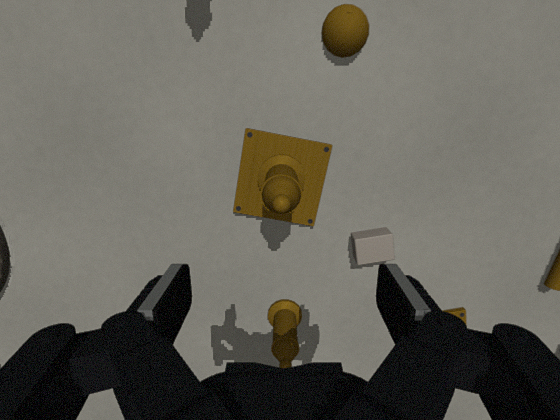

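Finial d stands centred: foot at (282,175) and plate centre at (281,178). Next is finial c, whose foot shows at (284,312).

>>> step_arm(targets=[{"offset":[0,-0.25,0],"rotation":[0,0,0],"claw":1},{"offset":[0,-0.5,0],"rotation":[0,0,0],"claw":1},{"offset":[0,-0.75,0],"rotation":[0,0,0],"claw":1},{"offset":[0,-1.0,0],"rotation":[0,0,0],"claw":1}])

```text
clock: 7.02
tool_pos: [0.4405, 0.0, 0.217]
ee_rot: [-0.001, 0.707, 0.707, -0.002]
force: [-0.1, -1.0, -0.4]
width: 1.0
finger_force: 0.0
```

>>> step_arm(targets=[{"offset":[0.02,-0.3,0],"rotation":[0,0,0],"claw":1},{"offset":[0.02,-0.6,0],"rotation":[0,0,0],"claw":1},{"offset":[0.02,-0.9,0],"rotation":[0,0,0],"claw":1},{"offset":[0.02,-1.0,0],"rotation":[0,0,0],"claw":1}])

```text
clock: 7.35
tool_pos: [0.4418, -0.0835, 0.2172]
ee_rot: [-0.001, 0.709, 0.705, -0.002]
force: [0.8, -1.0, 0.1]
width: 0.998
finger_force: 0.0
```

>>> step_arm(targets=[{"offset":[0,-0.2,0],"rotation":[0,0,0],"claw":1},{"offset":[0,-0.36,0],"rotation":[0,0,0],"claw":1},{"offset":[0,-0.36,0],"rotation":[0,0,0],"claw":1},{"offset":[0,-0.36,0],"rotation":[0,0,0],"claw":1}])

```text
clock: 7.68
tool_pos: [0.4429, -0.1073, 0.218]
ee_rot: [-0.001, 0.707, 0.707, -0.0]
force: [0.0, 0.3, 0.3]
width: 1.0
finger_force: 0.0
```

```bash
python3 look.py c1 .446 -.108 .096 .046; python3 - <<'E'
from h import *
from m0 import cen
c=load("pics/c1.npz")
for i,s,ce in comps(c)[1]: print(s,ce.round(),(plane(c,*ce,.008)*1000).round())
E
```

```text
cam [ 0.442 -0.032  0.36 ] foot centre [ 445.7 -104.7] res mm 0.41 bbox [ 424. -138.] [468. -82.] tcp [ 0.4431 -0.1064  0.2183] pred px [287. 176.] [288. 198.]
px 268 307 156 204
[ 227    0  106   53 4255] [281.  21.] [439.  51.   8.]
[ 268  156   40   49 1497] [287. 179.] [ 446. -106.    8.]
[ 423  167   77   81 5022] [463. 207.] [ 648. -139.    8.]
[ 324  256   38   43 1068] [342. 277.] [ 514. -231.    8.]
[ 209  289   65   57 2492] [241. 317.] [ 387. -289.    8.]
[329 346  21  27 369] [340. 357.] [ 518. -352.    8.]
```

Finial c is at (446,-105), matching the first estimate. I descend and grip.

>>> step_arm(targets=[{"offset":[0.03,0.04,-0.25],"rotation":[0,0,0],"claw":1},{"offset":[0.03,0.04,-0.5],"rotation":[0,0,0],"claw":1},{"offset":[0.03,0.04,-0.75],"rotation":[0,0,0],"claw":1},{"offset":[0.03,0.04,-1.0],"rotation":[0,0,0],"claw":1},{"offset":[0.03,0.04,-1.0],"rotation":[0,0,0],"claw":1}])

```text
clock: 8.15
tool_pos: [0.4426, -0.102, 0.1353]
ee_rot: [-0.004, 0.706, 0.708, -0.002]
force: [-1.8, 0.6, -0.6]
width: 1.003
finger_force: 0.0
```

>>> step_arm(targets=[{"offset":[0,0,-0.25],"rotation":[0,0,0],"claw":1},{"offset":[0,0,-0.5],"rotation":[0,0,0],"claw":1},{"offset":[0,0,-0.75],"rotation":[0,0,0],"claw":1},{"offset":[0,0,-1.0],"rotation":[0,0,0],"claw":1}])

```text
clock: 8.48
tool_pos: [0.4471, -0.1034, 0.0595]
ee_rot: [0.0, 0.706, 0.708, 0.001]
force: [1.2, 0.6, -0.9]
width: 0.995
finger_force: 0.0
```

>>> step_arm(targets=[{"offset":[0,0,-0.15],"rotation":[0,0,0],"claw":1},{"offset":[0,0,-0.26],"rotation":[0,0,0],"claw":1},{"offset":[0,0,-0.26],"rotation":[0,0,0],"claw":1},{"offset":[0,0,-0.26],"rotation":[0,0,0],"claw":0.2},{"offset":[0,0,-0.26],"rotation":[0,0,0],"claw":-0.2},{"offset":[0,0,-0.26],"rotation":[0,0,0],"claw":-0.4},{"offset":[0,0,-0.26],"rotation":[0,0,0],"claw":-1},{"offset":[0,0,-0.26],"rotation":[0,0,0],"claw":-1},{"offset":[0,0,-0.26],"rotation":[0,0,0],"claw":-1},{"offset":[0,0,-0.26],"rotation":[0,0,0],"claw":-1}], force=60)

```text
clock: 9.32
tool_pos: [0.4468, -0.1049, 0.0396]
ee_rot: [0.001, 0.707, 0.707, 0.001]
force: [-1.1, 0.3, 6.3]
width: 0.331
finger_force: 59.0
```

```bash
python3 - <<'E'
from h import *
from m0 import cen
a=load("pics/c1.npz");b=load("pics/d1.npz")
A,ca=cen(a,(463,207)); print("plate c",A.round(1))
A,cb=cen(b,(303,320)); print("plate c",A.round(1),[np.round(q*1000,1) for q in tri(a,ca,b,cb)])
A,_=cen(a,(241,317)); print("plate b",A.round(1))
E
```

```text
plate c [ 647.7 -141.1   85.2   84.8   10.9]
plate c [ 648.8 -140.4   82.8   86.7   10.9] [array([ 648.9, -139.2,    7.3]), np.float64(0.0)]
plate b [ 386.7 -290.2   69.9   72.5   12.8]
```

>>> step_arm(targets=[{"offset":[0,0,0.1],"rotation":[0,0,0],"claw":-1},{"offset":[0,0,0.3],"rotation":[0,0,0],"claw":-1},{"offset":[0,0,0.6],"rotation":[0,0,0],"claw":-1},{"offset":[0,0,0.8],"rotation":[0,0,0],"claw":-1},{"offset":[0,0,0.9],"rotation":[0,0,0],"claw":-1}])

```text
clock: 9.73
tool_pos: [0.4471, -0.1051, 0.1126]
ee_rot: [0.001, 0.707, 0.707, 0.001]
force: [-0.3, -0.8, -1.7]
width: 0.331
finger_force: 59.6
```

>>> step_arm(targets=[{"offset":[0.1,-0.02,0],"rotation":[0,0,0],"claw":-1},{"offset":[0.3,-0.05,0],"rotation":[0,0,0],"claw":-1},{"offset":[0.6,-0.1,0],"rotation":[0,0,0],"claw":-1},{"offset":[0.85,-0.15,0],"rotation":[0,0,0],"claw":-1}])

```text
clock: 10.07
tool_pos: [0.5146, -0.1166, 0.1091]
ee_rot: [-0.001, 0.707, 0.707, -0.0]
force: [-0.1, 1.1, -2.4]
width: 0.331
finger_force: 59.6
```

>>> step_arm(targets=[{"offset":[0.3,-0.05,0],"rotation":[0,0,0],"claw":-1},{"offset":[0.6,-0.1,0],"rotation":[0,0,0],"claw":-1},{"offset":[0.85,-0.15,0],"rotation":[0,0,0],"claw":-1}])

```text
clock: 10.32
tool_pos: [0.5831, -0.1286, 0.1084]
ee_rot: [-0.001, 0.707, 0.707, -0.001]
force: [-0.7, 0.0, -2.5]
width: 0.331
finger_force: 59.6
```

>>> step_arm(targets=[{"offset":[0.3,-0.05,0],"rotation":[0,0,0],"claw":-1},{"offset":[0.6,-0.1,0],"rotation":[0,0,0],"claw":-1},{"offset":[0.75,-0.13,0],"rotation":[0,0,0],"claw":-1},{"offset":[0.83,-0.15,0],"rotation":[0,0,0],"claw":-1},{"offset":[0.83,-0.15,0],"rotation":[0,0,0],"claw":-1},{"offset":[0.83,-0.15,0],"rotation":[0,0,0],"claw":-1}])

```text
clock: 10.82
tool_pos: [0.6472, -0.1407, 0.1088]
ee_rot: [-0.001, 0.707, 0.707, -0.001]
force: [-0.2, -0.0, -1.5]
width: 0.334
finger_force: 59.7
```

>>> step_arm(targets=[{"offset":[0,0,-0.25],"rotation":[0,0,0],"claw":-1},{"offset":[0,0,-0.5],"rotation":[0,0,0],"claw":-1},{"offset":[0,0,-0.65],"rotation":[0,0,0],"claw":-1},{"offset":[0,0,-0.72],"rotation":[0,0,0],"claw":-1},{"offset":[0,0,-0.76],"rotation":[0,0,0],"claw":-1},{"offset":[0,0,-0.78],"rotation":[0,0,0],"claw":-1},{"offset":[0,0,-0.8],"rotation":[0,0,0],"claw":-1},{"offset":[0,0,-0.8],"rotation":[0,0,0],"claw":-1},{"offset":[0,0,-0.8],"rotation":[0,0,0],"claw":-1}])

```text
clock: 11.57
tool_pos: [0.6492, -0.141, 0.0477]
ee_rot: [0.001, 0.707, 0.707, 0.001]
force: [-0.5, 0.7, -0.7]
width: 0.332
finger_force: 59.8
```

Height is right to about a millimetre. I press down slightly, release and rise.

>>> step_arm(targets=[{"offset":[0,0,-0.01],"rotation":[0,0,0],"claw":-1},{"offset":[0,0,-0.02],"rotation":[0,0,0],"claw":-1},{"offset":[0,0,-0.02],"rotation":[0,0,0],"claw":-0.2},{"offset":[0,0,-0.02],"rotation":[0,0,0],"claw":0},{"offset":[0,0,-0.02],"rotation":[0,0,0],"claw":0.3},{"offset":[0,0,-0.02],"rotation":[0,0,0],"claw":0.7},{"offset":[0,0,-0.02],"rotation":[0,0,0],"claw":1},{"offset":[0,0,-0.02],"rotation":[0,0,0],"claw":1},{"offset":[0,0,-0.02],"rotation":[0,0,0],"claw":1},{"offset":[0,0,-0.02],"rotation":[0,0,0],"claw":1}])

```text
clock: 12.4
tool_pos: [0.6484, -0.1408, 0.0448]
ee_rot: [-0.0, 0.707, 0.707, -0.0]
force: [1.1, 0.4, -0.4]
width: 0.998
finger_force: 0.0
```

>>> step_arm(targets=[{"offset":[0,0,0.15],"rotation":[0,0,0],"claw":1},{"offset":[0,0,0.4],"rotation":[0,0,0],"claw":1},{"offset":[0,0,0.7],"rotation":[0,0,0],"claw":1},{"offset":[0,0,1.0],"rotation":[0,0,0],"claw":1}])

```text
clock: 12.73
tool_pos: [0.6481, -0.1408, 0.1263]
ee_rot: [-0.0, 0.707, 0.707, -0.0]
force: [-0.1, 1.0, 0.5]
width: 0.998
finger_force: 0.0
```

>>> step_arm(targets=[{"offset":[0,0,0.3],"rotation":[0,0,0],"claw":1},{"offset":[0,0,0.6],"rotation":[0,0,0],"claw":1},{"offset":[0,0,0.9],"rotation":[0,0,0],"claw":1},{"offset":[0,0,1.0],"rotation":[0,0,0],"claw":1},{"offset":[0,0,1.0],"rotation":[0,0,0],"claw":1}])

```text
clock: 13.15
tool_pos: [0.6503, -0.1413, 0.2089]
ee_rot: [0.003, 0.707, 0.707, 0.002]
force: [0.6, 0.3, -0.6]
width: 1.003
finger_force: 0.0
```

```bash
python3 - <<'E'
from h import *
shot("wrist","pics/c2.png"); print(r.state()["tool_pos"])
E
```

```text
[ 0.64902173 -0.14097336  0.20620858]
```

View pics/c2.png

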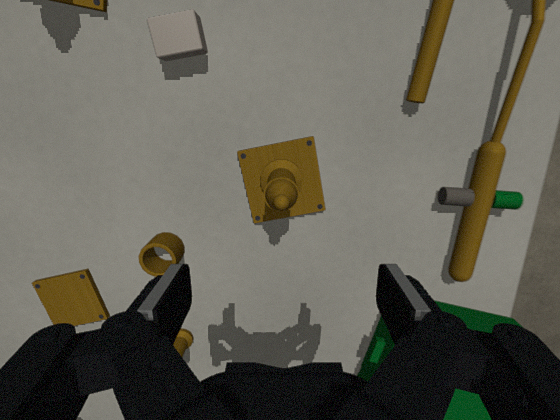

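Finial c is centred too: foot at (281,178) and plate at (282,181). Next is finial a.

>>> step_arm(targets=[{"offset":[-0.21,-0.18,0],"rotation":[0,0,0],"claw":1},{"offset":[-0.42,-0.35,0],"rotation":[0,0,0],"claw":1},{"offset":[-0.63,-0.53,0],"rotation":[0,0,0],"claw":1},{"offset":[-0.84,-0.7,0],"rotation":[0,0,0],"claw":1}])

```text
clock: 13.53
tool_pos: [0.579, -0.1969, 0.2021]
ee_rot: [-0.002, 0.707, 0.707, -0.001]
force: [-0.2, 0.1, 0.6]
width: 0.999
finger_force: 0.0
```

>>> step_arm(targets=[{"offset":[-0.21,-0.25,0],"rotation":[0,0,0],"claw":1},{"offset":[-0.42,-0.5,0],"rotation":[0,0,0],"claw":1},{"offset":[-0.63,-0.75,0],"rotation":[0,0,0],"claw":1},{"offset":[-0.84,-1.0,0],"rotation":[0,0,0],"claw":1}])

```text
clock: 13.87
tool_pos: [0.5118, -0.2768, 0.2024]
ee_rot: [-0.002, 0.707, 0.707, -0.001]
force: [0.0, 0.5, -0.5]
width: 1.001
finger_force: 0.0
```

>>> step_arm(targets=[{"offset":[0,-0.3,0],"rotation":[0,0,0],"claw":1},{"offset":[0,-0.6,0],"rotation":[0,0,0],"claw":1},{"offset":[0,-0.85,0],"rotation":[0,0,0],"claw":1},{"offset":[0,-1.0,0],"rotation":[0,0,0],"claw":1},{"offset":[0,-1.0,0],"rotation":[0,0,0],"claw":1},{"offset":[0,-1.0,0],"rotation":[0,0,0],"claw":1}])

```text
clock: 14.37
tool_pos: [0.5134, -0.356, 0.2033]
ee_rot: [-0.002, 0.707, 0.707, 0.0]
force: [0.3, 1.4, -0.1]
width: 0.997
finger_force: 0.0
```

```bash
python3 look.py a1 .514 -.355 .064 .030; python3 - <<'E'
from h import *
c=load("pics/a1.npz")
for i,s,ce in comps(c)[1]: print(s,ce.round(),(plane(c,*ce,.008)*1000).round())
E
```

```text
cam [ 0.513 -0.281  0.346] foot centre [ 517.3 -355.3] res mm 0.43 bbox [ 504. -377.] [ 531. -340.] tcp [ 0.5142 -0.3548  0.2037] pred px [288. 180.] [289. 195.]
px 276 301 167 199
[394   0  46  11 242] [412.   3.] [ 631. -186.    8.]
[261  18  45  55 889] [283.  43.] [ 512. -220.    8.]
[ 118   80   87   83 4671] [162. 121.] [ 388. -291.    8.]
[276 167  26  33 676] [288. 182.] [ 517. -356.    8.]
```

Finial a is at (517,-355). I descend and grip.

>>> step_arm(targets=[{"offset":[0.04,0.02,-0.25],"rotation":[0,0,0],"claw":1},{"offset":[0.04,0.02,-0.5],"rotation":[0,0,0],"claw":1},{"offset":[0.04,0.02,-0.75],"rotation":[0,0,0],"claw":1},{"offset":[0.04,0.02,-1.0],"rotation":[0,0,0],"claw":1},{"offset":[0.04,0.02,-1.0],"rotation":[0,0,0],"claw":1}])

```text
clock: 14.83
tool_pos: [0.5154, -0.3502, 0.1201]
ee_rot: [-0.005, 0.706, 0.708, -0.0]
force: [-1.2, -0.0, -0.9]
width: 0.998
finger_force: 0.0
```

>>> step_arm(targets=[{"offset":[0,0,-0.25],"rotation":[0,0,0],"claw":1},{"offset":[0,0,-0.5],"rotation":[0,0,0],"claw":1},{"offset":[0,0,-0.75],"rotation":[0,0,0],"claw":1},{"offset":[0,0,-1.0],"rotation":[0,0,0],"claw":1}])

```text
clock: 15.17
tool_pos: [0.5188, -0.3537, 0.0456]
ee_rot: [0.001, 0.706, 0.708, 0.001]
force: [1.2, -1.0, -0.5]
width: 1.0
finger_force: 0.0
```

>>> step_arm(targets=[{"offset":[0,0,-0.15],"rotation":[0,0,0],"claw":1},{"offset":[0,0,-0.3],"rotation":[0,0,0],"claw":1},{"offset":[0,0,-0.36],"rotation":[0,0,0],"claw":1},{"offset":[0,0,-0.36],"rotation":[0,0,0],"claw":0.2},{"offset":[0,0,-0.36],"rotation":[0,0,0],"claw":-0.2},{"offset":[0,0,-0.36],"rotation":[0,0,0],"claw":-0.4},{"offset":[0,0,-0.36],"rotation":[0,0,0],"claw":-0.55},{"offset":[0,0,-0.36],"rotation":[0,0,0],"claw":-1},{"offset":[0,0,-0.36],"rotation":[0,0,0],"claw":-1},{"offset":[0,0,-0.36],"rotation":[0,0,0],"claw":-1}], force=60)

```text
clock: 16.0
tool_pos: [0.518, -0.3557, 0.0171]
ee_rot: [0.001, 0.707, 0.707, 0.0]
force: [0.8, -0.6, 3.9]
width: 0.211
finger_force: 58.8
```

>>> step_arm(targets=[{"offset":[0,0,0],"rotation":[0,0,0],"claw":-1},{"offset":[0,0,0],"rotation":[0,0,0],"claw":-1}])

```text
clock: 16.17
tool_pos: [0.518, -0.3557, 0.0171]
ee_rot: [0.001, 0.707, 0.707, 0.0]
force: [-0.6, 0.2, 5.7]
width: 0.21
finger_force: 59.1
```

>>> step_arm(targets=[{"offset":[0,0,0.1],"rotation":[0,0,0],"claw":-1},{"offset":[0,0,0.3],"rotation":[0,0,0],"claw":-1},{"offset":[0,0,0.6],"rotation":[0,0,0],"claw":-1},{"offset":[0,0,0.8],"rotation":[0,0,0],"claw":-1},{"offset":[0,0,1.0],"rotation":[0,0,0],"claw":-1}])

```text
clock: 16.58
tool_pos: [0.5166, -0.3549, 0.0967]
ee_rot: [-0.001, 0.707, 0.707, -0.0]
force: [0.3, 0.3, -2.0]
width: 0.216
finger_force: 58.6
```

>>> step_arm(targets=[{"offset":[0,0,0.2],"rotation":[0,0,0],"claw":-1},{"offset":[0,0,0.4],"rotation":[0,0,0],"claw":-1},{"offset":[0,0,0.6],"rotation":[0,0,0],"claw":-1},{"offset":[0,0,0.6],"rotation":[0,0,0],"claw":-1}])

```text
clock: 16.92
tool_pos: [0.5186, -0.3563, 0.1474]
ee_rot: [0.003, 0.707, 0.707, 0.001]
force: [0.6, -1.6, -0.7]
width: 0.214
finger_force: 58.6
```

>>> step_arm(targets=[{"offset":[0,0.1,0],"rotation":[0,0,0],"claw":-1},{"offset":[0,0.3,0],"rotation":[0,0,0],"claw":-1},{"offset":[0,0.55,0],"rotation":[0,0,0],"claw":-1},{"offset":[0,0.8,0],"rotation":[0,0,0],"claw":-1},{"offset":[0,1.0,0],"rotation":[0,0,0],"claw":-1}])

```text
clock: 17.33
tool_pos: [0.5159, -0.2716, 0.1417]
ee_rot: [-0.003, 0.707, 0.708, -0.0]
force: [-0.3, -0.0, -1.7]
width: 0.215
finger_force: 58.6
```

>>> step_arm(targets=[{"offset":[0,0.25,0],"rotation":[0,0,0],"claw":-1},{"offset":[0,0.5,0],"rotation":[0,0,0],"claw":-1},{"offset":[0,0.75,0],"rotation":[0,0,0],"claw":-1},{"offset":[0,1.0,0],"rotation":[0,0,0],"claw":-1}])

```text
clock: 17.67
tool_pos: [0.5154, -0.1928, 0.142]
ee_rot: [-0.002, 0.707, 0.707, -0.001]
force: [-0.1, -0.0, 0.1]
width: 0.213
finger_force: 58.6
```

>>> step_arm(targets=[{"offset":[0,0.25,0],"rotation":[0,0,0],"claw":-1},{"offset":[0,0.5,0],"rotation":[0,0,0],"claw":-1},{"offset":[0,0.75,0],"rotation":[0,0,0],"claw":-1},{"offset":[0,1.0,0],"rotation":[0,0,0],"claw":-1}])

```text
clock: 18.0
tool_pos: [0.5152, -0.1131, 0.1421]
ee_rot: [-0.002, 0.707, 0.707, -0.001]
force: [-0.6, 0.1, -0.4]
width: 0.214
finger_force: 58.6
```

>>> step_arm(targets=[{"offset":[0,0.25,0],"rotation":[0,0,0],"claw":-1},{"offset":[0,0.5,0],"rotation":[0,0,0],"claw":-1},{"offset":[0,0.75,0],"rotation":[0,0,0],"claw":-1},{"offset":[0,1.0,0],"rotation":[0,0,0],"claw":-1}])

```text
clock: 18.33
tool_pos: [0.5151, -0.0334, 0.1421]
ee_rot: [-0.002, 0.707, 0.707, -0.001]
force: [1.3, -0.5, -0.9]
width: 0.217
finger_force: 58.6
```

>>> step_arm(targets=[{"offset":[0,0.25,0],"rotation":[0,0,0],"claw":-1},{"offset":[0,0.5,0],"rotation":[0,0,0],"claw":-1},{"offset":[0,0.75,0],"rotation":[0,0,0],"claw":-1},{"offset":[0,1.0,0],"rotation":[0,0,0],"claw":-1}])

```text
clock: 18.67
tool_pos: [0.515, 0.0463, 0.1421]
ee_rot: [-0.001, 0.707, 0.707, -0.002]
force: [0.2, 0.5, -1.2]
width: 0.21
finger_force: 58.6
```

>>> step_arm(targets=[{"offset":[0,0.25,0],"rotation":[0,0,0],"claw":-1},{"offset":[0,0.5,0],"rotation":[0,0,0],"claw":-1},{"offset":[0,0.75,0],"rotation":[0,0,0],"claw":-1},{"offset":[0,1.0,0],"rotation":[0,0,0],"claw":-1}])

```text
clock: 19.0
tool_pos: [0.5149, 0.126, 0.1421]
ee_rot: [-0.001, 0.707, 0.707, -0.002]
force: [-0.6, -0.5, -0.4]
width: 0.214
finger_force: 58.6
```

>>> step_arm(targets=[{"offset":[0,0.25,0],"rotation":[0,0,0],"claw":-1},{"offset":[0,0.5,0],"rotation":[0,0,0],"claw":-1},{"offset":[0,0.75,0],"rotation":[0,0,0],"claw":-1},{"offset":[0,1.0,0],"rotation":[0,0,0],"claw":-1}])

```text
clock: 19.33
tool_pos: [0.5149, 0.2057, 0.142]
ee_rot: [-0.001, 0.707, 0.707, -0.002]
force: [-0.4, -0.2, -1.1]
width: 0.215
finger_force: 58.6
```

>>> step_arm(targets=[{"offset":[0,0.25,0],"rotation":[0,0,0],"claw":-1},{"offset":[0,0.5,0],"rotation":[0,0,0],"claw":-1},{"offset":[0,0.75,0],"rotation":[0,0,0],"claw":-1},{"offset":[0,0.9,0],"rotation":[0,0,0],"claw":-1},{"offset":[0,1.0,0],"rotation":[0,0,0],"claw":-1},{"offset":[0,1.0,0],"rotation":[0,0,0],"claw":-1},{"offset":[0,1.0,0],"rotation":[0,0,0],"claw":-1}])

```text
clock: 19.92
tool_pos: [0.5168, 0.2839, 0.1433]
ee_rot: [0.0, 0.707, 0.707, -0.001]
force: [0.0, -0.7, -0.4]
width: 0.214
finger_force: 58.6
```

```bash
python3 - <<'E'
from h import *
from m0 import cen
c=shot("wrist","pics/a2.png"); print(r.state()["tool_pos"].round(4))
for i,s,ce in comps(c)[1]: print(s,ce.round(),(plane(c,*ce,.008)*1000).round())
p=proj(c,(.514,.360,.008)); print(p.round(),cen(c,p)[0].round(1))
E
```

```text
[0.5173 0.283  0.1436]
[ 241   61   82   87 4493] [282. 104.] [515. 363.   8.]
[  56  170   82   54 2558] [ 99. 198.] [349. 283.   8.]
[ 250  223   61  110 4319] [282. 273.] [514. 207.   8.]
[254 340  14  24 227] [260. 351.] [491. 114.   8.]
[537 359  23  42 620] [551. 380.] [809.  76.   8.]
[168 375  27  29 192] [183. 389.] [404.  62.   8.]
[282. 108.] [514.6 362.2  55.4  55.2  17. ]
```

View pics/a2.png

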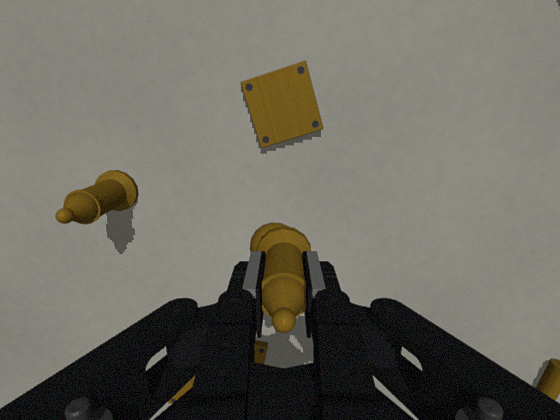

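Plate a measures (514.6,362.2) and 55 mm across, at (282,105). Finial a is upright in the grip, and finial b's foot shows at (117,188). I place a.

>>> step_arm(targets=[{"offset":[-0.01,0.15,0],"rotation":[0,0,0],"claw":-1},{"offset":[-0.02,0.4,0],"rotation":[0,0,0],"claw":-1},{"offset":[-0.03,0.65,0],"rotation":[0,0,0],"claw":-1},{"offset":[-0.03,0.85,0],"rotation":[0,0,0],"claw":-1},{"offset":[-0.03,0.97,0],"rotation":[0,0,0],"claw":-1},{"offset":[-0.03,0.97,0],"rotation":[0,0,0],"claw":-1},{"offset":[-0.03,0.97,0],"rotation":[0,0,0],"claw":-1}])

```text
clock: 20.55
tool_pos: [0.5149, 0.362, 0.1439]
ee_rot: [0.0, 0.707, 0.707, -0.0]
force: [-0.3, -0.7, -0.9]
width: 0.215
finger_force: 58.6
```

>>> step_arm(targets=[{"offset":[0,0,-0.15],"rotation":[0,0,0],"claw":-1},{"offset":[0,0,-0.4],"rotation":[0,0,0],"claw":-1},{"offset":[0,0,-0.65],"rotation":[0,0,0],"claw":-1},{"offset":[0,0,-0.85],"rotation":[0,0,0],"claw":-1},{"offset":[0,0,-1.0],"rotation":[0,0,0],"claw":-1}])

```text
clock: 20.97
tool_pos: [0.515, 0.3593, 0.0624]
ee_rot: [0.001, 0.708, 0.706, -0.002]
force: [-0.5, -1.1, -1.5]
width: 0.213
finger_force: 58.7
```

>>> step_arm(targets=[{"offset":[0,0,-0.15],"rotation":[0,0,0],"claw":-1},{"offset":[0,0,-0.3],"rotation":[0,0,0],"claw":-1},{"offset":[0,0,-0.4],"rotation":[0,0,0],"claw":-1},{"offset":[0,0,-0.45],"rotation":[0,0,0],"claw":-1},{"offset":[0,0,-0.48],"rotation":[0,0,0],"claw":-1},{"offset":[0,0,-0.5],"rotation":[0,0,0],"claw":-1},{"offset":[0,0,-0.51],"rotation":[0,0,0],"claw":-1},{"offset":[0,0,-0.52],"rotation":[0,0,0],"claw":-1},{"offset":[0,0,-0.52],"rotation":[0,0,0],"claw":-1}])

```text
clock: 21.72
tool_pos: [0.5148, 0.3623, 0.0251]
ee_rot: [0.0, 0.707, 0.707, -0.0]
force: [-4.3, -3.0, 9.0]
width: 0.211
finger_force: 59.8
```

>>> step_arm(targets=[{"offset":[0,0,0],"rotation":[0,0,0],"claw":-0.4},{"offset":[0,0,0],"rotation":[0,0,0],"claw":-0.2},{"offset":[0,0,0],"rotation":[0,0,0],"claw":0.1},{"offset":[0,0,0],"rotation":[0,0,0],"claw":0.5},{"offset":[0,0,0],"rotation":[0,0,0],"claw":1},{"offset":[0,0,0],"rotation":[0,0,0],"claw":1},{"offset":[0,0,0],"rotation":[0,0,0],"claw":1},{"offset":[0,0,0],"rotation":[0,0,0],"claw":1}])

```text
clock: 22.38
tool_pos: [0.5148, 0.3624, 0.0224]
ee_rot: [0.0, 0.707, 0.707, -0.0]
force: [-0.5, -0.1, -0.1]
width: 1.0
finger_force: 0.0
```

>>> step_arm(targets=[{"offset":[0,0,0.15],"rotation":[0,0,0],"claw":1},{"offset":[0,0,0.4],"rotation":[0,0,0],"claw":1},{"offset":[0,0,0.7],"rotation":[0,0,0],"claw":1},{"offset":[0,0,1.0],"rotation":[0,0,0],"claw":1}])

```text
clock: 22.72
tool_pos: [0.5146, 0.3623, 0.1038]
ee_rot: [-0.0, 0.707, 0.707, -0.0]
force: [1.4, 0.3, -0.7]
width: 0.996
finger_force: 0.0
```

>>> step_arm(targets=[{"offset":[0,0,0.3],"rotation":[0,0,0],"claw":1},{"offset":[0,0,0.6],"rotation":[0,0,0],"claw":1},{"offset":[0,0,0.9],"rotation":[0,0,0],"claw":1},{"offset":[0,0,1.0],"rotation":[0,0,0],"claw":1},{"offset":[0,0,1.0],"rotation":[0,0,0],"claw":1},{"offset":[0,0,1.0],"rotation":[0,0,0],"claw":1}])

```text
clock: 23.22
tool_pos: [0.5147, 0.3623, 0.1824]
ee_rot: [0.0, 0.707, 0.707, 0.0]
force: [-0.1, 0.6, -0.1]
width: 1.001
finger_force: 0.0
```

```bash
python3 look.py a3 .358 .284 .08 .038
```

```text
cam [0.514 0.438 0.325] foot centre [360.7 287.4] res mm 0.49 bbox [309. 238.] [380. 306.] tcp [0.514  0.3619 0.1811] pred px [146. 251.] [108. 290.]
px 107 163 235 290
```

View pics/a3.png

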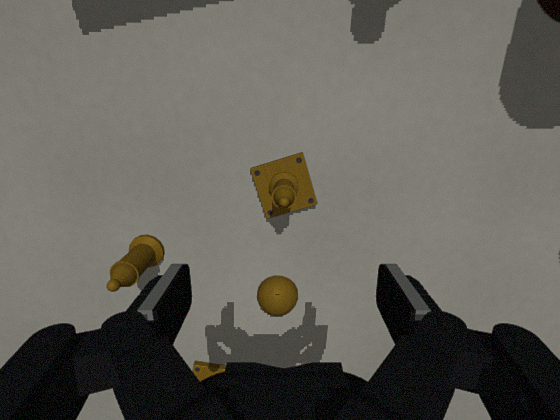

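Finial a stands centred: foot at (284,186), plate at (284,186). Next is finial b, whose foot shows at (147,250).

>>> step_arm(targets=[{"offset":[-0.24,-0.12,0],"rotation":[0,0,0],"claw":1},{"offset":[-0.48,-0.24,0],"rotation":[0,0,0],"claw":1},{"offset":[-0.72,-0.36,0],"rotation":[0,0,0],"claw":1},{"offset":[-0.96,-0.47,0],"rotation":[0,0,0],"claw":1}])

```text
clock: 23.6
tool_pos: [0.4359, 0.3232, 0.1799]
ee_rot: [-0.0, 0.707, 0.707, -0.003]
force: [-0.2, -0.8, -0.4]
width: 1.0
finger_force: 0.0
```

>>> step_arm(targets=[{"offset":[-0.24,-0.12,0],"rotation":[0,0,0],"claw":1},{"offset":[-0.48,-0.24,0],"rotation":[0,0,0],"claw":1},{"offset":[-0.72,-0.36,0],"rotation":[0,0,0],"claw":1},{"offset":[-0.96,-0.47,0],"rotation":[0,0,0],"claw":1},{"offset":[-0.96,-0.47,0],"rotation":[0,0,0],"claw":1},{"offset":[-0.96,-0.47,0],"rotation":[0,0,0],"claw":1}])

```text
clock: 24.1
tool_pos: [0.3597, 0.2862, 0.181]
ee_rot: [-0.0, 0.707, 0.707, -0.002]
force: [0.4, -0.6, 0.6]
width: 1.0
finger_force: 0.0
```

```bash
python3 look.py b1 .3607 .2874 .08 .038
```

```text
cam [0.359 0.362 0.323] foot centre [362.5 287.2] res mm 0.41 bbox [344. 258.] [381. 306.] tcp [0.3608 0.2867 0.1814] pred px [288. 184.] [289. 207.]
px 270 305 166 211
```

>>> step_arm(targets=[{"offset":[0.02,0,-0.25],"rotation":[0,0,0],"claw":1},{"offset":[0.02,0,-0.5],"rotation":[0,0,0],"claw":1},{"offset":[0.02,0,-0.75],"rotation":[0,0,0],"claw":1},{"offset":[0.02,0,-1.0],"rotation":[0,0,0],"claw":1}])

```text
clock: 24.48
tool_pos: [0.3638, 0.2874, 0.101]
ee_rot: [0.0, 0.707, 0.707, -0.0]
force: [0.2, 0.3, 1.1]
width: 0.997
finger_force: 0.0
```

>>> step_arm(targets=[{"offset":[0,0,-0.2],"rotation":[0,0,0],"claw":1},{"offset":[0,0,-0.4],"rotation":[0,0,0],"claw":1},{"offset":[0,0,-0.6],"rotation":[0,0,0],"claw":1},{"offset":[0,0,-0.8],"rotation":[0,0,0],"claw":1},{"offset":[0,0,-0.95],"rotation":[0,0,0],"claw":1},{"offset":[0,0,-0.95],"rotation":[0,0,0],"claw":1},{"offset":[0,0,-0.95],"rotation":[0,0,0],"claw":1}])

```text
clock: 25.07
tool_pos: [0.3629, 0.2869, 0.0254]
ee_rot: [-0.0, 0.707, 0.707, -0.001]
force: [-0.6, -0.3, 0.5]
width: 1.001
finger_force: 0.0
```

>>> step_arm(targets=[{"offset":[0,0,0],"rotation":[0,0,0],"claw":0.2},{"offset":[0,0,0],"rotation":[0,0,0],"claw":-0.1},{"offset":[0,0,0],"rotation":[0,0,0],"claw":-0.3},{"offset":[0,0,0],"rotation":[0,0,0],"claw":-0.5},{"offset":[0,0,0],"rotation":[0,0,0],"claw":-1},{"offset":[0,0,0],"rotation":[0,0,0],"claw":-1},{"offset":[0,0,0],"rotation":[0,0,0],"claw":-1},{"offset":[0,0,0],"rotation":[0,0,0],"claw":-1},{"offset":[0,0,0],"rotation":[0,0,0],"claw":-1}], force=60)

```text
clock: 25.82
tool_pos: [0.3632, 0.2877, 0.0273]
ee_rot: [0.0, 0.707, 0.707, 0.001]
force: [-1.9, -0.9, 6.2]
width: 0.272
finger_force: 59.1
```

```bash
python3 - <<'E'
from h import *
from m0 import cen
a=load("pics/c1.npz");b=load("pics/a1.npz");c=load("pics/c2.npz")
A,ca=cen(a,(241,317));B,cb=cen(b,(162,121));C,cc=cen(c,(71,297))
print(A.round(1),B.round(1),C.round(1),[np.round(q*1000,1) for q in tri(a,ca,b,cb)])
E
```

```text
[ 386.7 -290.2   69.9   72.5   12.8] [ 387.6 -292.6   70.4   69.2   13. ] [ 388.9 -290.5   73.7   71.1   13. ] [array([ 386.3, -291.4,    4.8]), np.float64(0.2)]
```

>>> step_arm(targets=[{"offset":[0,0,0.1],"rotation":[0,0,0],"claw":-1},{"offset":[0,0,0.3],"rotation":[0,0,0],"claw":-1},{"offset":[0,0,0.6],"rotation":[0,0,0],"claw":-1},{"offset":[0,0,0.8],"rotation":[0,0,0],"claw":-1},{"offset":[0,0,1.0],"rotation":[0,0,0],"claw":-1}])

```text
clock: 26.23
tool_pos: [0.3626, 0.287, 0.1074]
ee_rot: [0.0, 0.707, 0.707, -0.0]
force: [0.2, 0.8, -2.0]
width: 0.268
finger_force: 59.0
```

>>> step_arm(targets=[{"offset":[0,0,0.2],"rotation":[0,0,0],"claw":-1},{"offset":[0,0,0.4],"rotation":[0,0,0],"claw":-1},{"offset":[0,0,0.6],"rotation":[0,0,0],"claw":-1},{"offset":[0,0,0.7],"rotation":[0,0,0],"claw":-1},{"offset":[0,0,0.7],"rotation":[0,0,0],"claw":-1}])

```text
clock: 26.65
tool_pos: [0.3638, 0.288, 0.1642]
ee_rot: [0.0, 0.707, 0.707, 0.002]
force: [0.7, -0.0, -1.1]
width: 0.269
finger_force: 59.0
```

>>> step_arm(targets=[{"offset":[0.05,-0.1,0],"rotation":[0,0,0],"claw":-1},{"offset":[0.1,-0.3,0],"rotation":[0,0,0],"claw":-1},{"offset":[0.2,-0.55,0],"rotation":[0,0,0],"claw":-1},{"offset":[0.3,-0.8,0],"rotation":[0,0,0],"claw":-1},{"offset":[0.4,-1.0,0],"rotation":[0,0,0],"claw":-1}])

```text
clock: 27.07
tool_pos: [0.3942, 0.204, 0.1608]
ee_rot: [0.0, 0.708, 0.707, -0.002]
force: [0.2, 0.3, -1.1]
width: 0.271
finger_force: 59.0
```

>>> step_arm(targets=[{"offset":[0,-0.25,0],"rotation":[0,0,0],"claw":-1},{"offset":[0,-0.5,0],"rotation":[0,0,0],"claw":-1},{"offset":[0,-0.75,0],"rotation":[0,0,0],"claw":-1},{"offset":[0,-1.0,0],"rotation":[0,0,0],"claw":-1}])

```text
clock: 27.4
tool_pos: [0.3936, 0.1249, 0.1609]
ee_rot: [-0.001, 0.707, 0.707, -0.002]
force: [0.3, -0.6, -1.4]
width: 0.27
finger_force: 59.0
```

>>> step_arm(targets=[{"offset":[0,-0.25,0],"rotation":[0,0,0],"claw":-1},{"offset":[0,-0.5,0],"rotation":[0,0,0],"claw":-1},{"offset":[0,-0.75,0],"rotation":[0,0,0],"claw":-1},{"offset":[0,-1.0,0],"rotation":[0,0,0],"claw":-1}])

```text
clock: 27.73
tool_pos: [0.3933, 0.0452, 0.161]
ee_rot: [-0.001, 0.707, 0.707, -0.002]
force: [0.5, -0.1, -2.1]
width: 0.274
finger_force: 59.0
```

>>> step_arm(targets=[{"offset":[0,-0.25,0],"rotation":[0,0,0],"claw":-1},{"offset":[0,-0.5,0],"rotation":[0,0,0],"claw":-1},{"offset":[0,-0.75,0],"rotation":[0,0,0],"claw":-1},{"offset":[0,-1.0,0],"rotation":[0,0,0],"claw":-1}])

```text
clock: 28.07
tool_pos: [0.3932, -0.0345, 0.1611]
ee_rot: [-0.001, 0.707, 0.707, -0.001]
force: [0.8, 0.1, -2.2]
width: 0.268
finger_force: 59.0
```

>>> step_arm(targets=[{"offset":[0,-0.25,0],"rotation":[0,0,0],"claw":-1},{"offset":[0,-0.5,0],"rotation":[0,0,0],"claw":-1},{"offset":[0,-0.75,0],"rotation":[0,0,0],"claw":-1},{"offset":[0,-1.0,0],"rotation":[0,0,0],"claw":-1}])

```text
clock: 28.4
tool_pos: [0.3931, -0.1142, 0.1611]
ee_rot: [-0.001, 0.707, 0.707, -0.001]
force: [-0.3, -0.3, -2.0]
width: 0.272
finger_force: 59.0
```

>>> step_arm(targets=[{"offset":[0,-0.25,0],"rotation":[0,0,0],"claw":-1},{"offset":[0,-0.5,0],"rotation":[0,0,0],"claw":-1},{"offset":[0,-0.75,0],"rotation":[0,0,0],"claw":-1},{"offset":[0,-1.0,0],"rotation":[0,0,0],"claw":-1},{"offset":[0,-1.0,0],"rotation":[0,0,0],"claw":-1}])

```text
clock: 28.82
tool_pos: [0.3925, -0.1981, 0.1614]
ee_rot: [0.0, 0.71, 0.704, -0.002]
force: [0.0, -1.5, -2.4]
width: 0.273
finger_force: 59.0
```

Plate b from three wrist views is (387.5,-292). I place b.

>>> step_arm(targets=[{"offset":[-0.03,-0.25,0],"rotation":[0,0,0],"claw":-1},{"offset":[-0.06,-0.5,0],"rotation":[0,0,0],"claw":-1},{"offset":[-0.09,-0.75,0],"rotation":[0,0,0],"claw":-1},{"offset":[-0.09,-1.0,0],"rotation":[0,0,0],"claw":-1}])

```text
clock: 29.15
tool_pos: [0.3856, -0.2731, 0.1611]
ee_rot: [-0.002, 0.707, 0.707, -0.001]
force: [-0.1, -0.7, -1.9]
width: 0.266
finger_force: 59.0
```

>>> step_arm(targets=[{"offset":[0,-0.15,0],"rotation":[0,0,0],"claw":-1},{"offset":[0,-0.24,0],"rotation":[0,0,0],"claw":-1},{"offset":[0,-0.24,0],"rotation":[0,0,0],"claw":-1},{"offset":[0,-0.24,-0.15],"rotation":[0,0,0],"claw":-1},{"offset":[0,-0.24,-0.4],"rotation":[0,0,0],"claw":-1},{"offset":[0,-0.24,-0.65],"rotation":[0,0,0],"claw":-1},{"offset":[0,-0.24,-0.85],"rotation":[0,0,0],"claw":-1},{"offset":[0,-0.24,-1.0],"rotation":[0,0,0],"claw":-1},{"offset":[0,-0.24,-1.0],"rotation":[0,0,0],"claw":-1}])

```text
clock: 29.9
tool_pos: [0.3855, -0.2885, 0.0794]
ee_rot: [-0.004, 0.706, 0.708, -0.0]
force: [0.0, 0.7, -2.3]
width: 0.269
finger_force: 59.0
```

>>> step_arm(targets=[{"offset":[0,0,-0.2],"rotation":[0,0,0],"claw":-1},{"offset":[0,0,-0.4],"rotation":[0,0,0],"claw":-1},{"offset":[0,0,-0.5],"rotation":[0,0,0],"claw":-1},{"offset":[0,0,-0.55],"rotation":[0,0,0],"claw":-1},{"offset":[0,0,-0.58],"rotation":[0,0,0],"claw":-1},{"offset":[0,0,-0.6],"rotation":[0,0,0],"claw":-1},{"offset":[0,0,-0.61],"rotation":[0,0,0],"claw":-1},{"offset":[0,0,-0.62],"rotation":[0,0,0],"claw":-1},{"offset":[0,0,-0.62],"rotation":[0,0,0],"claw":-1}])

```text
clock: 30.65
tool_pos: [0.388, -0.2919, 0.0353]
ee_rot: [0.0, 0.707, 0.707, 0.001]
force: [-3.1, 3.3, 10.2]
width: 0.273
finger_force: 60.6
```

>>> step_arm(targets=[{"offset":[0,0,0],"rotation":[0,0,0],"claw":-0.3},{"offset":[0,0,0],"rotation":[0,0,0],"claw":-0.1},{"offset":[0,0,0],"rotation":[0,0,0],"claw":0.2},{"offset":[0,0,0],"rotation":[0,0,0],"claw":0.6},{"offset":[0,0,0],"rotation":[0,0,0],"claw":1},{"offset":[0,0,0],"rotation":[0,0,0],"claw":1},{"offset":[0,0,0],"rotation":[0,0,0],"claw":1},{"offset":[0,0,0],"rotation":[0,0,0],"claw":1}])

```text
clock: 31.32
tool_pos: [0.3876, -0.2919, 0.0328]
ee_rot: [-0.0, 0.707, 0.707, -0.0]
force: [0.4, 0.1, -0.3]
width: 1.001
finger_force: 0.0
```

>>> step_arm(targets=[{"offset":[0,0,0.15],"rotation":[0,0,0],"claw":1},{"offset":[0,0,0.4],"rotation":[0,0,0],"claw":1},{"offset":[0,0,0.7],"rotation":[0,0,0],"claw":1},{"offset":[0,0,1.0],"rotation":[0,0,0],"claw":1}])

```text
clock: 31.65
tool_pos: [0.387, -0.2916, 0.1133]
ee_rot: [-0.001, 0.707, 0.707, -0.0]
force: [1.9, -0.1, 0.1]
width: 1.001
finger_force: 0.0
```

>>> step_arm(targets=[{"offset":[0,0,0.3],"rotation":[0,0,0],"claw":1},{"offset":[0,0,0.6],"rotation":[0,0,0],"claw":1},{"offset":[0,0,0.9],"rotation":[0,0,0],"claw":1},{"offset":[0,0,1.0],"rotation":[0,0,0],"claw":1},{"offset":[0,0,1.0],"rotation":[0,0,0],"claw":1},{"offset":[0,0,1.0],"rotation":[0,0,0],"claw":1}])

```text
clock: 32.15
tool_pos: [0.3874, -0.2917, 0.1924]
ee_rot: [-0.0, 0.707, 0.707, 0.0]
force: [-0.0, 0.2, -0.5]
width: 0.997
finger_force: 0.0
```

```bash
python3 - <<'E'
from h import *
shot("wrist","pics/b2.png"); shot("scene","pics/end.png"); print(r.state()["tool_pos"])
E
```

```text
[ 0.38665143 -0.29111665  0.19117354]
```

View pics/b2.png

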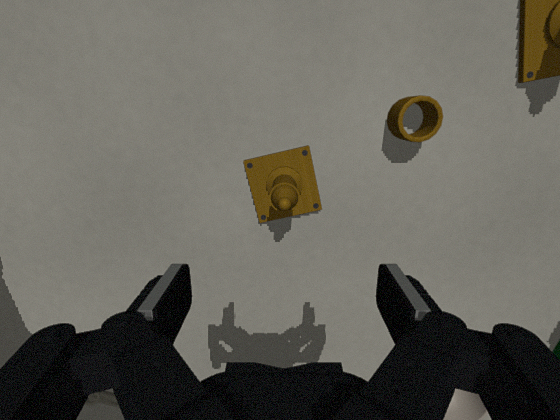

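View pics/end.png

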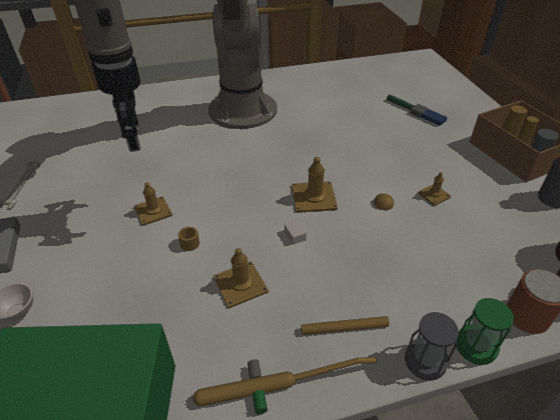

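All four finials stand upright on their own plates. In the wrist view b's foot is at (284,184) and its plate centre at (284,185). The ferrule (190,238) and dome (384,202) have not moved, and the gripper is clear.

```bash
python3 -c "
from rig import r
print(r.close_job())"
```

```text
the job is handed in; nothing more can be done
None
```

The job is handed in: all four finials stand upright and centred on their own plates in the final camera views, and the ferrule and domed cap were not moved; the judge's verdict was not shown.

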